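Hang the drained utensil pot on the panel rack

TASK

Lift the green utensil pot out of the grey draining bin by the steel tab at its top, stand it upright on the blue drying mat and let go of it. Then take it by the black lug at its front and hang it on the white panel so that both ends of its steel crossbar lie at the bottom of the two slotted brackets, easing the weight fully onto the brackets before you let go; never let it drop or swing free, and leave the mug, the jar and the candle where they are.

Things in the scene. Friction and masses are not known exactly. Their poses are not given: they have to be found in the camera images.
- pot_base (a point): Centre of the underside of the green pot's cup (round, 64 mm across, 80 mm high, open top; 0.15 to 0.27 kg in all; stands by itself). Pot axes: z up, x from front lug to back strap, y along the crossbar. It reaches from x = -71 mm (lug) to +50 mm (rubber bumper behind the cup, z 12 to 42 mm, which props the hanging pot upright against the panel). All pot points share these axes.
- tab (a point): Centre of the steel tab, the end of the back strap above the crossbar: 22 mm wide (y), 6 mm thick (x), top 16 mm above this point, crossbar axis 22 mm below it; at pot (34, 0, 172) mm. Pinch it across its thickness from above. When the pot hangs, the panel is 13 mm behind it, too close for a finger.
- lug (a point): Centre of the grip part of the black lug on the cup's front, at pot (-54, 0, 69) mm: an upright fin 10 mm thick (y), 28 mm high, standing clear of the cup from 17 mm before this point to 22 mm behind it. Pinch it across its thickness from above; the pot's weight lies about 60 mm behind it.
- bar_left (a point): Point on the axis of the pot's steel crossbar where it belongs in the left (+y) bracket: pot (34, 42, 150) mm. The crossbar is a round bar 8 mm thick along pot y, 114 mm long; axes as the pot's.
- bar_right (a point): The same for the right (-y) bracket: pot (34, -42, 150) mm.
- seat_left (a point): Where the crossbar's axis lies when bottomed in the rack's left (+y) dark steel bracket, 224 mm above the table; x points from the front square into the panel, y left, z up. The bracket is 8 mm wide (y); its slot, open at the top, is 14 mm wide (x), the front wall rising 17 mm above this point, then flaring forward to 32 mm above; the back wall rises 34 mm above.
- seat_right (a point): The same for the right (-y) bracket, 84 mm from the left one.
- rack: White panel rack, fixed: upright panel 200 mm wide and 276 mm high on a wooden foot 12 mm thick; x points into the panel, z up, origin on the table below the middle between the two seats. The panel's front face is 16 mm behind the seats' line; the foot runs from 55 mm in front of that line to 95 mm behind it.
- bin: Grey open draining bin, fixed, 150 mm (x) by 90 mm (y), 90 mm high, walls and floor 5 mm; origin at the centre of its underside, z up. The pot starts standing in it with its lug to the bin's -x and about 8 mm clear all round.
- mat_top (a point): Centre of the top of the blue drying mat, fixed, 170 mm (x) by 160 mm (y), 6 mm thick; z up.
- mug: White mug with handle, loose, 86 by 118 mm, 92 mm high; origin at the centre of its underside. Leave it alone.
- jar: Clear jar with a dark lid, loose, 76 mm across, 98 mm high; origin at the centre of its underside. Leave it alone.
- candle: White candle in a glass, loose, 76 mm across, 90 mm high; origin at the centre of its underside. Leave it alone.

How it is judged (in metres and radians):
On the way, in this order (a step that is already met when the one before it is completed fails the run):
1. the pot stands upright on the drying mat, let go and at rest (angle between pot_base's own z axis and vertical below 0.1 rad and horizontal distance between pot_base and mat_top below 0.05 m and z of pot_base in the frame of mat_top below 0.005 m and contact force between the fingers and pot below 0.05 N and linear speed of pot below 0.03 m/s), for 0.2 s.
2. held by the lug, the pot's crossbar lies at the bottom of both slots, the pot upright and still (z of bar_left in the frame of seat_left between -0.004 and 0.004 m and x of bar_left in the frame of seat_left between -0.007 and 0.007 m and y of bar_left in the frame of seat_left between -0.014 and 0.014 m and z of bar_right in the frame of seat_right between -0.004 and 0.004 m and x of bar_right in the frame of seat_right between -0.007 and 0.007 m and y of bar_right in the frame of seat_right between -0.014 and 0.014 m and angle between pot_base's own z axis and vertical below 0.12 rad and contact force between the fingers and pot above 0.3 N and distance between the grasp point and lug below 0.04 m and linear speed of pot below 0.03 m/s), for 0.2 s.
At the end, for the whole second after the job is handed in: Both marked points of the crossbar lie in their slots: within 4 mm of the bottomed height, 7 mm front to back and 14 mm sideways; the pot is upright within 0.12 rad and at rest (under 0.02 m/s and 0.15 rad/s) (z of bar_left in the frame of seat_left between -0.004 and 0.004 m and x of bar_left in the frame of seat_left between -0.007 and 0.007 m and y of bar_left in the frame of seat_left between -0.014 and 0.014 m and z of bar_right in the frame of seat_right between -0.004 and 0.004 m and x of bar_right in the frame of seat_right between -0.007 and 0.007 m and y of bar_right in the frame of seat_right between -0.014 and 0.014 m and angle between pot_base's own z axis and vertical below 0.12 rad and linear speed of pot below 0.02 m/s and angular speed of pot below 0.15 rad/s); the robot touches nothing.
It fails at once if the pot falls or swings free (over 0.35 m/s while the fingers do not touch it) (linear speed of pot above 0.35 m/s and contact force between the fingers and pot below 0.02 N).
It fails at once if the mug is pushed more than 25 mm or tipped over (distance of mug from where it was at the start of the episode above 0.025 m or angle between mug's own z axis and vertical above 0.5 rad).
It fails at once if the jar is pushed more than 25 mm or tipped over (distance of jar from where it was at the start of the episode above 0.025 m or angle between jar's own z axis and vertical above 0.5 rad).
It fails at once if the candle is pushed more than 25 mm or tipped over (distance of candle from where it was at the start of the episode above 0.025 m or angle between candle's own z axis and vertical above 0.5 rad).
It also fails if it takes over 61 s, if anything falls off the work surface, if the arm or the gripper's body presses on something with over 40 N, if the wrist force passes 120 N, or if a joint passes its speed limit or range.

ROBOT

A 6-joint arm with a two-finger parallel gripper is mounted at the origin on a cart in front of the work surface, level with it; the furniture and walls round the work are solid. World frame = base frame: x ahead of the robot, y to its left, z up, the work surface at z = 0. Lengths are in m, angles in degrees, forces in N, time in s.
With the tool pointing down it reaches from about 0.4 to 0.925 m from the base axis. Payload 3.4 kg.
Tool frame: the origin (TCP) lies midway between the tips of the shut fingers; the grasp point (between the pads) lies 19 mm behind it (arm.grasp_offset is the distance from the TCP to the grasp point, in m); z points along the fingers, y is the line along which they close (so a half turn about z gives the same grasp; the last joint's range is limited). The gripper opens to 85 mm and grips with 20 to 120 N. Pads are 22 mm wide; open, the fingers measure 114 mm over their backs; the gripper's body (76 mm by 85 mm) begins 54 mm behind the grasp point. The pads swing forward as they close: fully open they stand 13 mm farther back than shut.
Start: joints at [63.627, 17.578, 86.31, -0, 76.112, -4.211], TCP at [0.217, 0.533, 0.231] pointing down, gripper open.
Joint ranges: [-179.03, 179.03], [-60, 130.46], [8.19, 133.38], [-81.62, 261.62], [5.75, 156.47], [-153.77, 153.77]. Speed limits (degrees/s): [147.25, 147.25, 180, 180, 180, 180].

INTERFACE

Orientations are given as [roll, pitch, yaw] about the fixed x, y, z axes, in that order (R = Rz(yaw) Ry(pitch) Rx(roll)).
In Python, from rig import arm, vision gives the robot as it stands.
- The arm moves only by the tool apply_moves, never from a script. Its argument "rows" is a list that holds one entry, the list of rows, each a list of 5 numbers: the shift along the world's x, y, z in m, then the turn about the world's z in degrees, then the finger opening in m, from 0 to 0.0854. In form: [[[dx, dy, dz, roll, fingers], ...]]. A call has 1 to 8 rows; each row is the pose to reach, as a shift and turn from the pose commanded when the call began; what a row does not reach only later rows make up. A row lasts 1/8 s, in which the tool goes at most 62.5 mm and 10.7 degrees, less where a joint would pass 70% of its speed; a pose out of reach is approached as far as the arm can. A call with a gripper value outside its range is refused whole. The fingers move at their own pace and stop on an object; "newtons" is the grip in N (left out, the last holds). Time passes only in rows, so rows that repeat a pose let the fingers close. It gives the time, the measured TCP pose, the force, the opening and the grip force at its end, in the units of the state.
- arm.observe(): the state, without advancing time (a new reading comes with each control period).
- vision.capture(name): name is "scene" or "side" or "wrist"; returns a dict with "image" (384x512x3 uint8, blue, green, red), "intrinsics" (3x3 intrinsics, pixels), "rvec" (rotation vector, rad) and "tvec" (3), from world to camera coordinates, as OpenCV has them. Camera axes: x right, y down, z forward; pixel columns grow to the right and rows downward; lengths in m; the calibration is good to about 2 mm. A picture is of the moment at which its call begins. There is no depth.
- arm.finish_job(): hands the job in; it is judged then, once.
The state is a dict: "clock": time; "joints": joint angles; "joint_velocities": joint speeds; "effort": joint torques, N m; "tool_pos": TCP position; "orientation": TCP orientation; "force": force on the tool from outside, world axes, zero at the start; "ft_torque": the same for the moment, N m; "width": finger opening in m; "gripper_force": force on a finger pad.
Only numpy, scipy, OpenCV 4.12 (cv2) and the standard library are available. Lean on these libraries where they do the work, as an engineer would, in place of code of your own. Each camera call takes 0.05 s, during which the arm holds its last target. There are 200 camera calls.

## Working session

There is one attempt and no reset: what is moved stays moved. The work goes in short steps, Python scripts to look and compute and a tool call to move; the robot and the scene stay as the last step left them, time stands still between calls to the robot, and variables do not carry over. Pictures are saved under pics/ and viewed, at most 10 in all, crops included, and the job is handed in when it is done.

Besides the shell and the picture viewer there is one more tool, called after ">>>" as a command line: name --argument value ..., lists and objects as JSON in quotes. apply_moves: Moves the arm, as the interface text tells. Its arguments: {"type":"object","properties":{"rows":{"type":"array"},"newtons":{"type":"number"}},"required":["rows"]}

```bash
ls; mkdir -p pics; python3 - <<'E'
from rig import arm, vision
import cv2, pickle
for n in ["scene","side"]:
    c=vision.capture(n); pickle.dump(c,open(f"pics/{n}0.pkl","wb"))
    cv2.imwrite(f"pics/{n}0.png",cv2.resize(c["image"],(800,600),interpolation=cv2.INTER_CUBIC))
    print(n,c["intrinsics"],c["rvec"],c["tvec"])
print(arm.observe(), arm.grasp_offset)
E
```

```text
pics
scene [[354.55094614   0.         259.08456799]
 [  0.         354.55094614 186.1482814 ]
 [  0.           0.           1.        ]] [ 2.35551981 -0.5597881   0.23889074] [-0.52903842  0.23695949  0.88232572]
side [[414.39023551   0.         260.30956037]
 [  0.         414.39023551 193.35674341]
 [  0.           0.           1.        ]] [ 2.15288023e+00 -5.90818498e-02  1.01067762e-03] [-0.54355662  0.10948639  1.3012602 ]
{'clock': 0.1, 'joints': array([ 6.36255244e+01,  1.76194356e+01,  8.63764488e+01,  7.64815531e-04,
        7.61126119e+01, -4.21087016e+00]), 'joint_velocities': array([ 0.05040763, -0.13743743, -0.3452875 , -0.01531316, -0.01877536,
        0.02310593]), 'effort': array([ 1.96880237e-04, -4.58525598e+01, -2.52609783e+01,  4.90776563e-05,
        5.53568170e-03, -6.14666078e-06]), 'tool_pos': array([0.21665137, 0.53193535, 0.23045827]), 'orientation': array([-1.79891851e+02, -8.70670820e-03,  1.57836202e+02]), 'force': array([ 0.68099818,  0.08165097, -0.19407462]), 'ft_torque': array([-0.02453237,  0.01986615, -0.0052324 ]), 'gripper_force': 0.0, 'width': 0.0853908348859558} 0.0187
```

View pics/scene0.png

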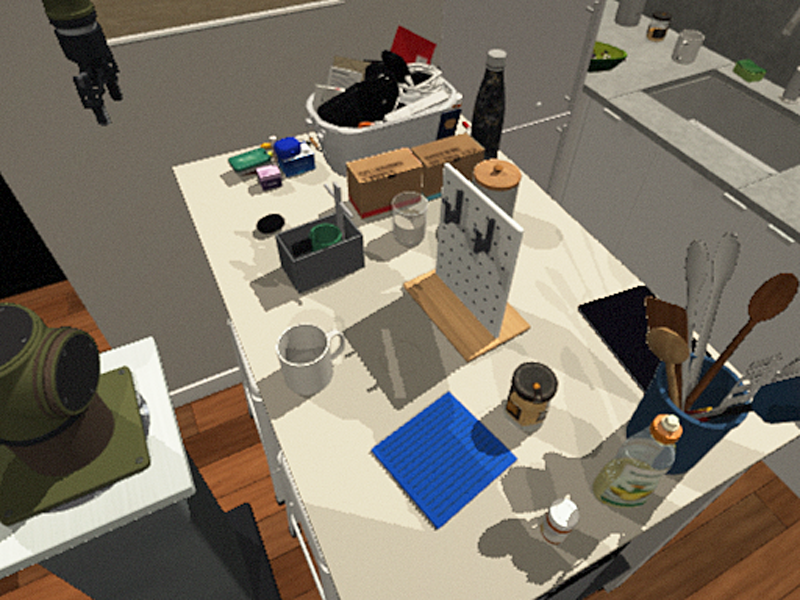

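View pics/side0.png

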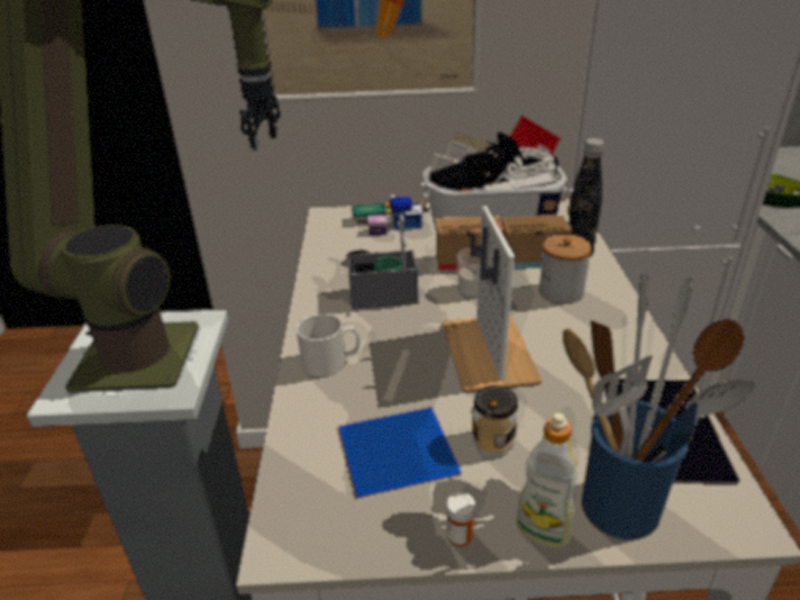

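Bin near scene (320,250), rack (475,260), mat (443,458), mug (308,358), jar (532,393). Enlarging the bin and rack regions.

```bash
python3 - <<'E'
import cv2,pickle
a=pickle.load(open("pics/scene0.pkl","rb"))["image"][95:230,165:345]
cv2.imwrite("pics/sc_crop.png",cv2.resize(a,(800,600),interpolation=cv2.INTER_CUBIC))
a=pickle.load(open("pics/side0.pkl","rb"))["image"][125:260,205:385]
cv2.imwrite("pics/sd_crop.png",cv2.resize(a,(800,600),interpolation=cv2.INTER_CUBIC))
E
```

```text
(no output)
```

View pics/sc_crop.png

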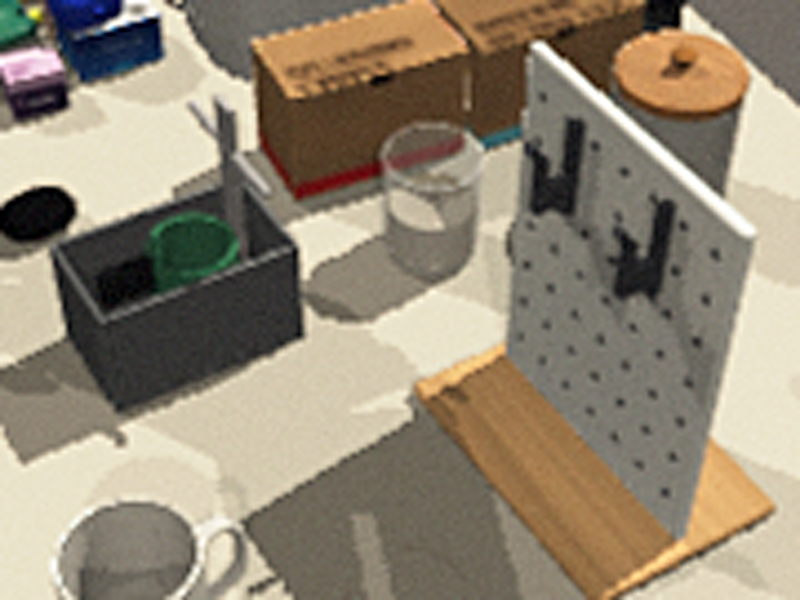

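View pics/sd_crop.png

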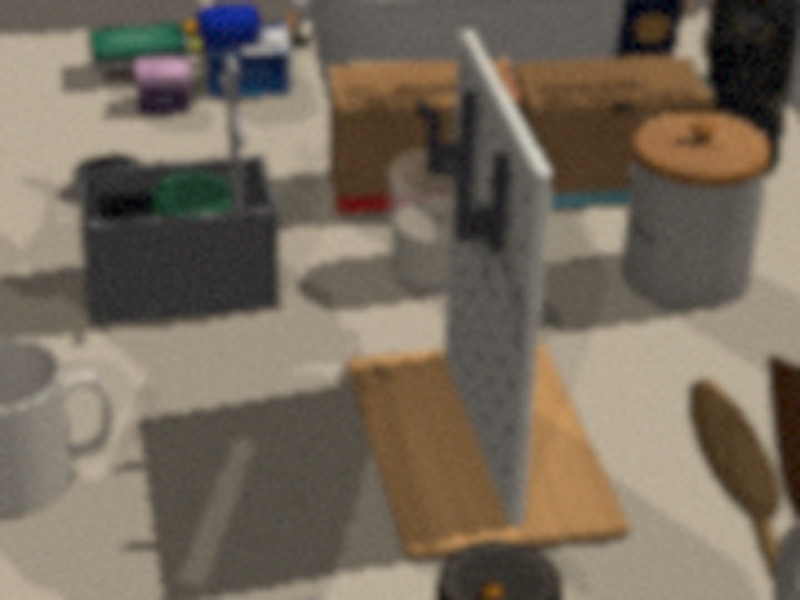

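Scene crop: bin rim corners (55,250),(105,322),(300,248); tab top (226,98), crossbar ends (190,103),(268,190); panel top corners (528,48),(751,238); foot corners (415,390),(598,598),(773,508). Side crop: tab top (232,58), foot (350,362),(408,555),(628,530). Fitting poses.

```bash
cat > h.py <<'E'
import numpy as np, cv2, pickle
from scipy.optimize import least_squares
from scipy.spatial.transform import Rotation
def load(n): return pickle.load(open(f"pics/{n}.pkl","rb"))
def proj(c,P): return cv2.projectPoints(np.atleast_2d(P).astype(float),c["rvec"],c["tvec"],c["intrinsics"],None)[0][:,0]
def ray(c,uv,z):
    R=cv2.Rodrigues(c["rvec"])[0]; o=-R.T@np.ravel(c["tvec"])
    d=R.T@np.linalg.inv(c["intrinsics"])@[uv[0],uv[1],1]; return o+d*(z-o[2])/d[2]
def place(p,P):
    a=np.radians(p[2]); c,s=np.cos(a),np.sin(a); P=np.atleast_2d(P)
    return np.c_[p[0]+c*P[:,0]-s*P[:,1],p[1]+s*P[:,0]+c*P[:,1],P[:,2]]
def fit(obs,p0,zf=False):
    # obs: list (cam, local pts, uv)
    f=lambda p:np.concatenate([(proj(c,place(p,P))-uv).ravel() for c,P,uv in obs])
    r=least_squares(f,p0,loss="soft_l1",x_scale=[.01,.01,3]); return r.x,np.round(r.fun.reshape(-1,2),1)
E
python3 - <<'E'
from h import *
S,D=load("scene0"),load("side0")
sc=lambda l:np.array(l)/4.4444+[165,95]-.4; sd=lambda l:np.array(l)/4.4444+[205,125]-.4; fu=lambda l:np.array(l)/1.5625-.2
def best(obs,xy):
    rs=[fit(obs,[*xy,a]) for a in range(-180,180,45)]
    return min(rs,key=lambda r:np.abs(r[1]).sum())
g=lambda uv,z:ray(S,uv,z)[:2]
# bin
xy=g(sc([190,260]),.09)
B=[[-75,45,90],[-75,-45,90],[75,-45,90],[-75,-45,0],[75,-45,0]]
b=best([(S,np.array(B)/1e3,sc([[55,250],[105,322],[300,248],[122,410],[302,335]])),
 (D,np.array([[-75,-45,90],[75,-45,90],[-75,-45,0],[75,-45,0],[75,45,90],[-75,45,90]])/1e3,sd([[88,222],[275,208],[92,322],[276,305],[265,160],[86,175]]))],xy)
print("bin",b)
z=5
P=np.array([[34,57,150+z],[34,-57,150+z],[34,0,188+z]])/1e3
p=best([(S,P,sc([[192,103],[267,190],[226,98]])),(D,P[2:],sd([[232,57]]))],b[0][:2])
print("pot",p)
M=np.array([[-85,80,6],[85,80,6],[85,-80,6],[-85,-80,6]])/1e3
print("mat",best([(S,M,fu([[372,452],[449,393],[516,458],[440,526]])),(D,M,fu([[340,427],[431,409],[458,472],[356,493]]))],g(fu([444,458]),0)))
for w in (85,90,95,100,105,110,120):
  R=np.array([[16,100,276],[16,-100,276],[16,100,12],[16,-100,12],[-55,w,12],[-55,-w,12],[95,-w,12]])/1e3
  r=best([(S,R,sc([[528,48],[751,238],[508,355],[680,540],[415,388],[598,596],[773,506]])),(D,R[[0,1,3,4,5,6]],sd([[463,35],[547,177],[512,522],[350,362],[408,553],[628,528]]))],g(sc([500,430]),0))
  print("rack",w,r[0],np.abs(r[1]).sum())
print(r[1])
for n,uv,u2,z in (("mug",fu([306,343]),fu([322,328]),.092),("jar",fu([534,381]),fu([495,402]),.098),("candle",sc([433,160]),sd([430,165]),.09)):
  print(n,ray(S,uv,z),ray(D,u2,z))
E
```

```text
bin (array([ 5.00294047e-01,  1.88451784e-01, -3.55133408e+02]), array([[-1.5, -1.6],
       [-0.5,  0. ],
       [ 0.7, -1.1],
       [-0.5,  0.8],
       [ 1.3, -0. ],
       [-1. ,  1. ],
       [ 1.6,  0.4],
       [-0. ,  1. ],
       [ 1.7,  0.9],
       [ 0.2, -1.6],
       [-1.9, -1.5]]))
pot (array([0.51299741, 0.1923722 , 4.16437939]), array([[-0.2, -0.9],
       [ 0.2,  0.5],
       [-0.5, -0. ],
       [ 0.5,  1. ]]))
mat (array([ 0.51528138, -0.28859173, 13.24790732]), array([[-1.3, -1.3],
       [-0.4, -1.6],
       [ 1.6,  0.2],
       [-0.8,  2.7],
       [-1.7, -0.4],
       [ 0.3, -1.6],
       [ 2.6,  0.5],
       [ 0.4,  3. ]]))
rack 85 [ 6.86698772e-01 -4.42573404e-02 -3.54316095e+02] 53.300000000000004
rack 90 [ 6.86407662e-01 -4.41457752e-02 -3.54462207e+02] 43.199999999999996
rack 95 [ 6.86147826e-01 -4.38430643e-02 -3.54637122e+02] 32.9
rack 100 [ 6.85955559e-01 -4.30984460e-02 -3.54799624e+02] 23.7
rack 105 [ 6.85914227e-01 -4.23888934e-02 -3.54877060e+02] 17.9
rack 110 [ 6.86090911e-01 -4.14090420e-02 -3.54989411e+02] 19.8
rack 120 [ 6.86976416e-01 -3.84456546e-02 -3.55323618e+02] 40.400000000000006
[[ 0.6 -1.7]
 [-0.8 -0.8]
 [-0.7 -1.1]
 [-0.6  0.3]
 [-2.  -4.1]
 [ 2.   3.2]
 [ 4.1  1.5]
 [-0.3 -1.9]
 [-1.8 -0.9]
 [ 0.1  1.4]
 [-0.6 -3.3]
 [ 0.7  1.4]
 [ 2.7  1.8]]
mug [ 0.38375471 -0.05280207  0.092     ] [ 0.38439247 -0.05707373  0.092     ]
jar [ 0.67185809 -0.28205954  0.098     ] [ 0.67315949 -0.28764821  0.098     ]
candle [0.70106173 0.19057753 0.09      ] [0.69828752 0.20957689 0.09      ]
```

>>> apply_moves --rows '[[[0.04, -0.04, 0.06, -8, 0.085], [0.09, -0.09, 0.06, -17, 0.085], [0.13, -0.13, 0.06, -26, 0.085], [0.17, -0.17, 0.06, -35, 0.085], [0.21, -0.21, 0.06, -44, 0.085], [0.25, -0.25, 0.06, -53, 0.085], [0.29, -0.295, 0.06, -63.3, 0.085], [0.325, -0.335, 0.06, -63.3, 0.085]]]'

```text
clock: 1.1
tool_pos: [0.543, 0.1956, 0.2908]
orientation: [-180.0, 0.0, 94.4]
force: [0.5, 0.6, -0.3]
width: 0.0848
gripper_force: 0.0
```

```bash
python3 - <<'E'
from rig import arm, vision
import cv2, pickle
from h import *
s=arm.observe();print(s["tool_pos"],s["orientation"],s["joints"])
for n in ["wrist","scene","side"]:
    c=vision.capture(n); pickle.dump(c,open(f"pics/{n}1.pkl","wb"))
c=load("wrist1")
s=arm.observe();print(s["tool_pos"],s["orientation"])
print(proj(c,[[.547,.195,.193],[.513,.192,.09]])*1.5625)
cv2.imwrite("pics/wrist1.png",cv2.resize(c["image"],(800,600),interpolation=cv2.INTER_CUBIC))
E
```

```text
[0.54300115 0.19555616 0.29082361] [-1.79960639e+02  6.23617876e-03  9.44095622e+01] [1.56118150e+01 1.55470815e+01 8.05771222e+01 1.53812507e-03
 8.39156192e+01 1.12020913e+01]
[0.54329175 0.19524215 0.29039756] [-1.79932491e+02  3.20654274e-02  9.42889401e+01]
[[409.36857646 296.32507227]
 [357.98719208 250.42311156]]
```

View pics/wrist1.png

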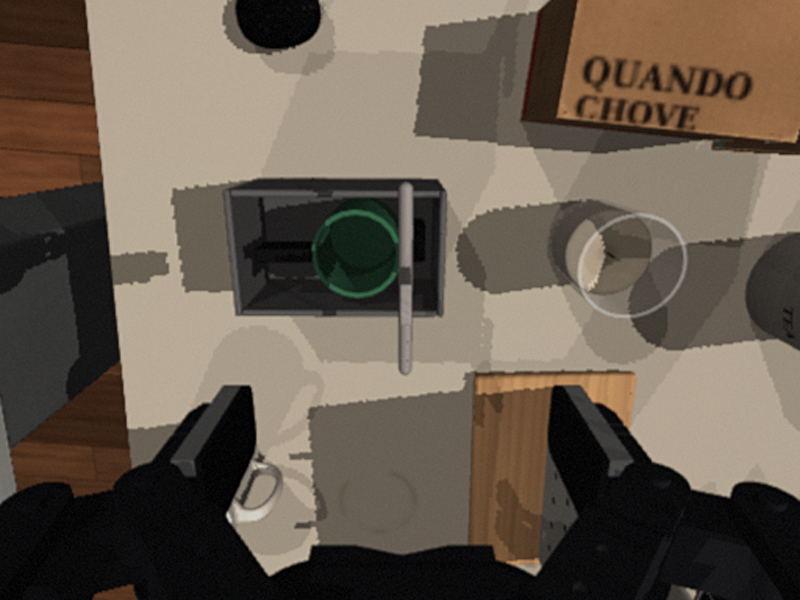

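Wrist: crossbar ends (405,185) and (405,371), rim centre (357,253), strap/tab at about (405,270). Fitting.

```bash
python3 - <<'E'
from h import *
c=load("wrist1"); fu=lambda l:np.array(l)/1.5625-.2
P=np.array([[34,57,155],[34,-57,155],[0,0,85]])/1e3
print(fit([(c,P,fu([[405,184],[405,371],[357,253]]))],[.513,.192,4]))
p=fit([(c,P,fu([[405,184],[405,371],[357,253]]))],[.513,.192,4])[0]
print(place(p,[[.034,0,.177]]))
B=np.array([[-75,45,90],[-75,-45,90],[75,-45,90],[75,45,90]])/1e3
print(fit([(c,B,fu([[225,191],[236,315],[443,314],[445,190]]))],[.5,.19,4]))
print(ray(c,fu([632,265]),.09))
E
```

```text
(array([0.51138316, 0.18843658, 4.40370092]), array([[ 0.3, -2.2],
       [ 0. ,  1. ],
       [-0.4,  0.6]]))
[[0.54528279 0.19104722 0.177     ]]
(array([0.4984171 , 0.18763886, 4.6111126 ]), array([[-2.1, -0.7],
       [-0.3,  1. ],
       [ 0.5,  1.2],
       [ 1.1, -0.6]]))
[0.70361842 0.19648001 0.09      ]
```

>>> apply_moves --rows '[[[0.003, -0.004, -0.03, 0, 0.085], [0.003, -0.004, -0.07, 0, 0.085], [0.003, -0.004, -0.1, 0, 0.085], [0.003, -0.004, -0.12, 0, 0.085], [0.003, -0.004, -0.1275, 0, 0.085], [0.003, -0.004, -0.1275, 0, 0.05], [0.003, -0.004, -0.1275, 0, 0.03], [0.003, -0.004, -0.1275, 0, 0.02]]]' --newtons 60

```text
clock: 2.25
tool_pos: [0.5456, 0.1938, 0.1649]
orientation: [179.9, -0.0, 94.5]
force: [-0.0, -0.3, 0.4]
width: 0.0316
gripper_force: 0.0
```

>>> apply_moves --rows '[[[0, 0, 0, 0, 0.012], [0, 0, 0, 0, 0.0], [0, 0, 0, 0, 0.0], [0, 0, 0, 0, 0.0]]]'

```text
clock: 2.75
tool_pos: [0.5456, 0.1936, 0.1645]
orientation: [179.9, -0.0, 94.5]
force: [0.5, 0.7, 5.0]
width: 0.0051
gripper_force: 60.8
```

>>> apply_moves --rows '[[[0, 0, 0.01, 0, 0], [0, 0, 0.03, 0, 0], [0, 0, 0.05, 0, 0], [0, 0, 0.07, 0, 0], [0, 0, 0.09, 0, 0], [0, 0, 0.11, 0, 0], [0, 0, 0.125, 0, 0], [0, 0, 0.125, 0, 0]]]' --newtons 90

```text
clock: 3.75
tool_pos: [0.5454, 0.1937, 0.2898]
orientation: [179.9, -0.0, 94.5]
force: [0.6, -0.3, -2.8]
width: 0.0046
gripper_force: 88.0
```

```bash
python3 - <<'E'
from rig import arm, vision
import pickle
from h import *
c=vision.capture("scene"); pickle.dump(c,open("pics/scene2.pkl","wb")); d=vision.capture("side"); pickle.dump(d,open("pics/side2.pkl","wb"))
print(arm.observe()["force"],arm.observe()["ft_torque"])
q=[proj(k,[.51,.19,.2])[0].astype(int) for k in (c,d)]; print(q)
f=lambda k,q:cv2.resize(k["image"][max(q[1]-90,0):max(q[1]-90,0)+180,q[0]-60:q[0]+60],(400,600),interpolation=cv2.INTER_CUBIC)
cv2.imwrite("pics/lift.png",np.hstack([f(c,q[0]),f(d,q[1])]))
E
```

```text
[-0.38957431  0.06826203 -1.9134791 ] [ 0.02697848 -0.05423939 -0.00984376]
[array([203, 119]), array([246, 137])]
```

View pics/lift.png

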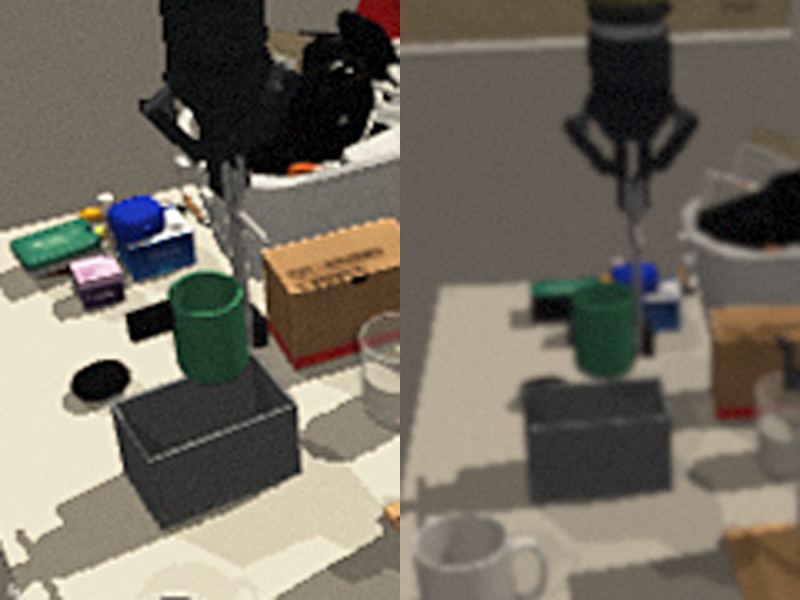

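The pot hangs upright (cup at (210,330) left pane, (603,330) right), clear of the bin. Carrying to the mat.

>>> apply_moves --rows '[[[0, -0.01, 0, 0, 0], [0, -0.03, 0, 0, 0], [0, -0.06, 0, 0, 0], [0, -0.095, 0, 0, 0], [0, -0.13, 0, 0, 0], [0, -0.165, 0, 0, 0], [0, -0.2, 0, 0, 0], [-0.001, -0.235, 0, 0, 0]]]'

```text
clock: 4.85
tool_pos: [0.5431, -0.044, 0.2885]
orientation: [-180.0, 0.0, 94.5]
force: [-0.3, -0.6, -2.1]
width: 0.0043
gripper_force: 88.0
```

>>> apply_moves --rows '[[[-0.001, -0.035, 0, 0, 0], [-0.002, -0.07, 0, 0, 0], [-0.003, -0.105, 0, 0, 0], [-0.004, -0.14, 0, 0, 0], [-0.005, -0.175, 0, 0, 0], [-0.006, -0.21, 0, 0, 0], [-0.007, -0.23, 0, 0, 0], [-0.007, -0.241, 0, 0, 0]]]'

```text
clock: 5.85
tool_pos: [0.5361, -0.2837, 0.2884]
orientation: [-180.0, -0.0, 94.4]
force: [0.6, 0.5, -2.4]
width: 0.0045
gripper_force: 88.0
```

>>> apply_moves --rows '[[[0, 0, -0.01, 0, 0], [0, 0, -0.035, 0, 0], [0, 0, -0.06, 0, 0], [0, 0, -0.085, 0, 0], [0, 0, -0.105, 0, 0], [0, 0, -0.113, 0, 0], [0, 0, -0.117, 0, 0], [0, 0, -0.117, 0, 0]]]'

```text
clock: 6.85
tool_pos: [0.5373, -0.2823, 0.1722]
orientation: [180.0, 0.0, 94.6]
force: [-0.2, 0.2, -2.3]
width: 0.0042
gripper_force: 88.0
```

```bash
python3 - <<'E'
from rig import arm, vision
import pickle
from h import *
c=vision.capture("scene"); pickle.dump(c,open("pics/scene3.pkl","wb")); d=vision.capture("side"); pickle.dump(d,open("pics/side3.pkl","wb"))
print(arm.observe()["tool_pos"],arm.observe()["force"])
q=[proj(k,[.505,-.287,.1])[0].astype(int) for k in (c,d)]; print(q)
f=lambda k,q:cv2.resize(k["image"][max(q[1]-80,0):max(q[1]-80,0)+150,q[0]-50:q[0]+50],(400,600),interpolation=cv2.INTER_CUBIC)
cv2.imwrite("pics/mat.png",np.hstack([f(c,q[0]),f(d,q[1])]))
E
```

```text
[ 0.53750531 -0.28267669  0.17268383] [-0.19404724  0.62611488 -1.78084397]
[array([282, 272]), array([248, 259])]
```

View pics/mat.png

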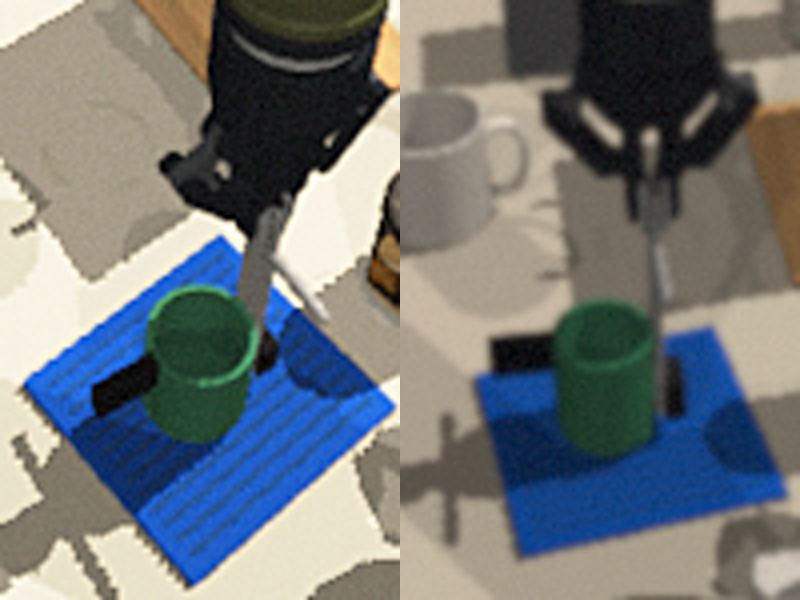

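Pot is upright just above the mat, slightly front of its centre. Lowering until contact.

>>> apply_moves --rows '[[[0, 0, -0.002, 0, 0], [0, 0, -0.004, 0, 0], [0, 0, -0.005, 0, 0], [0, 0, -0.006, 0, 0], [0, 0, -0.006, 0, 0], [0, 0, -0.006, 0, 0]]]'

```text
clock: 7.7
tool_pos: [0.5369, -0.2825, 0.1658]
orientation: [-180.0, -0.0, 94.5]
force: [-0.8, -0.2, -2.6]
width: 0.0046
gripper_force: 88.1
```

>>> apply_moves --rows '[[[0, 0, -0.001, 0, 0], [0, 0, -0.001, 0, 0], [0, 0, -0.002, 0, 0], [0, 0, -0.002, 0, 0]]]'

```text
clock: 8.2
tool_pos: [0.5377, -0.2827, 0.1655]
orientation: [179.9, 0.1, 94.5]
force: [-0.4, 1.2, 7.1]
width: 0.0042
gripper_force: 89.6
```

>>> apply_moves --rows '[[[0, 0, 0.001, 0, 0], [0, 0, 0.001, 0, 0.015], [0, 0, 0.001, 0, 0.03], [0, 0, 0.001, 0, 0.04], [0, 0, 0.001, 0, 0.04], [0, 0, 0.001, 0, 0.04]]]' --newtons 20

```text
clock: 8.95
tool_pos: [0.5369, -0.2825, 0.1647]
orientation: [-180.0, -0.0, 94.5]
force: [0.2, -0.3, -0.2]
width: 0.0398
gripper_force: 0.0
```

>>> apply_moves --rows '[[[0, 0, 0.02, 0, 0.04], [0, 0, 0.06, 0, 0.04], [-0.02, 0, 0.09, 0, 0.05], [-0.06, 0, 0.1, 10, 0.06], [-0.1, 0, 0.1, 20, 0.07], [-0.1, 0, 0.1, 30, 0.07], [-0.1, 0, 0.1, 40, 0.07], [-0.1, 0, 0.1, 50, 0.07]]]'

```text
clock: 9.95
tool_pos: [0.4367, -0.2825, 0.265]
orientation: [-180.0, 0.0, 144.9]
force: [-0.2, 0.1, 0.0]
width: 0.07
gripper_force: 0.0
```

>>> apply_moves --rows '[[[0, 0, 0, 10, 0.07], [0, 0, 0, 20, 0.07], [0, 0, 0, 30, 0.07], [0, 0, 0, 40, 0.06], [0, 0, 0, 40, 0.05], [0, 0, 0, 40, 0.05]]]'

```text
clock: 10.7
tool_pos: [0.4369, -0.2825, 0.2648]
orientation: [-180.0, 0.0, -175.6]
force: [0.2, -0.5, -0.4]
width: 0.0498
gripper_force: 0.0
```

```bash
python3 - <<'E'
from rig import arm, vision
import pickle
from h import *
for n in ("wrist","scene","side"):
    c=vision.capture(n); pickle.dump(c,open(f"pics/{n}4.pkl","wb"))
s=arm.observe(); print(s["tool_pos"],s["orientation"],s["joints"])
im=cv2.resize(load("wrist4")["image"],(800,600),interpolation=cv2.INTER_CUBIC)
w=load("wrist4")
print(proj(w,place([.503,-.287,4.5],np.array([[34,57,156],[34,-57,156],[0,0,86],[-71,0,89],[-54,0,89]])/1e3))*1.5625)
cv2.imwrite("pics/w4.png",im)
E
```

```text
[ 0.43695013 -0.28246884  0.26481032] [-1.79999696e+02  2.44545291e-03 -1.75539401e+02] [-3.75340676e+01  1.17501494e+01  8.96132050e+01  1.43866986e-03
  7.86346250e+01 -1.31994950e+02]
[[482.8722284  451.92964838]
 [285.23799491 452.34351432]
 [386.7213392  348.45235167]
 [385.32917868 248.29754968]
 [385.64832525 273.90958409]]
```

View pics/w4.png

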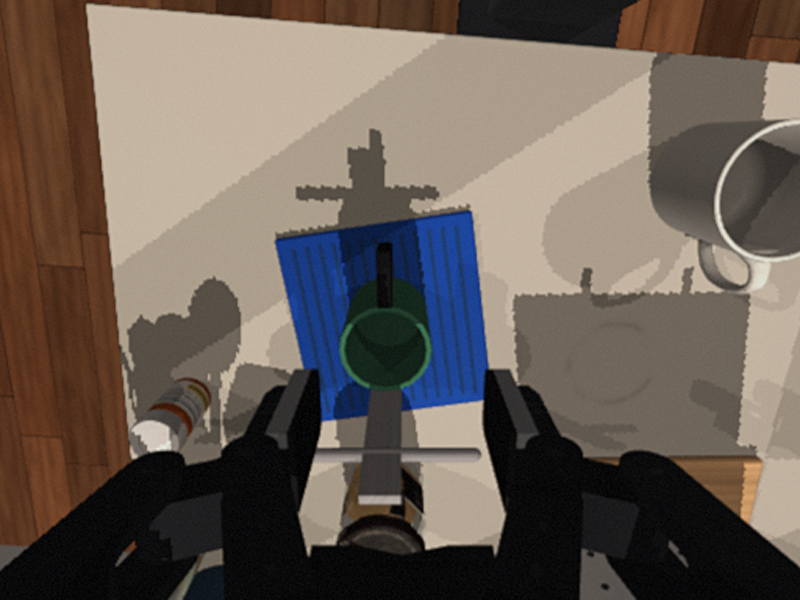

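The pot stands where expected: rim centre (386,349), lug along column 385 rows 243–305, crossbar end (480,455). Descending on the lug.

>>> apply_moves --rows '[[[0.008, -0.005, -0.03, 0, 0.05], [0.015, -0.009, -0.07, 0, 0.05], [0.015, -0.009, -0.11, 0, 0.05], [0.015, -0.009, -0.145, 0, 0.05], [0.015, -0.009, -0.175, 0, 0.05], [0.015, -0.009, -0.195, 0, 0.05], [0.015, -0.009, -0.208, 0, 0.05], [0.015, -0.009, -0.208, 0, 0.05]]]'

```text
clock: 11.85
tool_pos: [0.4515, -0.2912, 0.0561]
orientation: [179.9, -0.1, -175.5]
force: [0.6, 0.3, 0.7]
width: 0.0498
gripper_force: 0.0
```

>>> apply_moves --rows '[[[0, 0, 0, 0, 0.03], [0, 0, 0, 0, 0.02], [0, 0, 0, 0, 0.014], [0, 0, 0, 0, 0.01], [0, 0, 0, 0, 0.006], [0, 0, 0, 0, 0.0], [0, 0, 0, 0, 0.0]]]' --newtons 40

```text
clock: 12.72
tool_pos: [0.4524, -0.2921, 0.0574]
orientation: [-179.9, 0.1, -175.5]
force: [-0.4, -0.2, 4.8]
width: 0.0097
gripper_force: 41.5
```

>>> apply_moves --rows '[[[0, 0, 0, 0, 0.0], [0, 0, 0, 0, 0.0], [0, 0, 0, 0, 0.0]]]' --newtons 120

```text
clock: 13.1
tool_pos: [0.4524, -0.2921, 0.0576]
orientation: [-179.9, 0.1, -175.5]
force: [-1.7, -0.3, 6.5]
width: 0.0078
gripper_force: 117.1
```

```bash
python3 - <<'E'
from rig import arm, vision
import pickle
from h import *
for n in ("wrist","scene","side"):
    c=vision.capture(n); pickle.dump(c,open(f"pics/{n}5.pkl","wb"))
s=arm.observe(); print(s["tool_pos"],s["orientation"],s["joints"],s["force"],s["width"])
E
```

```text
[ 0.45242165 -0.29208703  0.05763557] [-1.79920413e+02  6.71161357e-02 -1.75462030e+02] [-3.73311046e+01  2.56567339e+01  1.03137907e+02 -1.85940839e-02
  5.11022622e+01 -1.31857365e+02] [-0.10635239 -0.6218669   6.827593  ] 0.008203611107463368
```

>>> apply_moves --rows '[[[0, 0, 0.003, 0, 0], [0, 0, 0.01, 0, 0], [0, 0, 0.025, 0, 0], [0, 0, 0.045, 0, 0], [0, 0, 0.07, 0, 0], [0, 0, 0.095, 0, 0], [0, 0, 0.115, 0, 0], [0, 0, 0.122, 0, 0]]]' --newtons 120

```text
clock: 14.25
tool_pos: [0.4526, -0.2919, 0.1808]
orientation: [-179.9, 0.1, -175.5]
force: [1.3, -0.1, -1.9]
width: 0.0079
gripper_force: 117.0
```

>>> apply_moves --rows '[[[0.005, 0.015, 0, 0, 0], [0.015, 0.045, 0, 0, 0], [0.03, 0.08, 0, 0, 0], [0.043, 0.115, 0, 0, 0], [0.056, 0.15, 0, 0, 0], [0.069, 0.185, 0, 0, 0], [0.08, 0.22, 0, 0.6, 0], [0.085, 0.24, 0, 0.6, 0]]]'

```text
clock: 15.25
tool_pos: [0.5361, -0.0483, 0.1774]
orientation: [179.9, -0.2, -174.7]
force: [-0.9, 0.2, -1.7]
width: 0.0079
gripper_force: 117.1
```

```bash
python3 - <<'E'
from rig import arm, vision
import pickle
from h import *
for n in ("wrist","scene","side"):
    c=vision.capture(n); pickle.dump(c,open(f"pics/{n}6.pkl","wb"))
s=arm.observe(); print(s["tool_pos"],s["orientation"],s["force"],s["ft_torque"],s["width"])
c,d=load("scene6"),load("side6")
q=[proj(k,[.63,-.045,.2])[0].astype(int) for k in (c,d)]; print(q)
f=lambda k,q:cv2.resize(k["image"][q[1]-70:q[1]+80,q[0]-50:q[0]+50],(400,600),interpolation=cv2.INTER_CUBIC)
cv2.imwrite("pics/hang6.png",np.hstack([f(c,q[0]),f(d,q[1])]))
E
```

```text
[ 0.53596074 -0.04956799  0.17761618] [ 1.79946154e+02 -1.55507098e-01 -1.74706085e+02] [-0.64440775  0.00970677 -2.01371986] [ 0.03919781  0.13896734 -0.01216001] 0.008268969409167633
[array([280, 157]), array([289, 172])]
```

View pics/hang6.png

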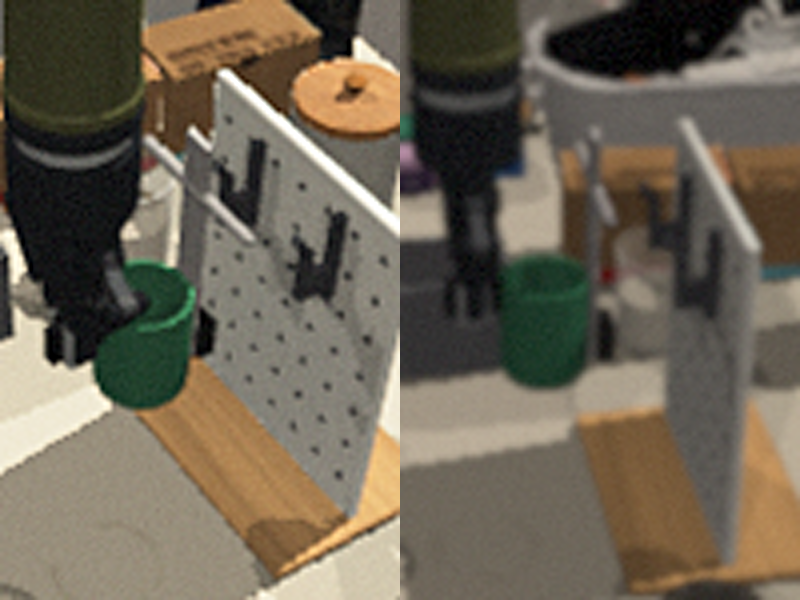

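Scene pane: bar ends (148,140),(252,240), tab top (202,136), brackets' back-wall tops at ≈(257,140),(338,212), panel top corners (220,72),(400,225). Side pane: tab top (594,130), bar right end (610,222). Checking the relative fit.

```bash
python3 - <<'E'
from h import *
c,d=load("scene6"),load("side6")
sc=lambda l:np.array(l)/4+[230,87]-.4; sd=lambda l:(np.array(l)-[400,0])/4+[239,102]-.4
L=np.array([[34,57,150],[34,-57,150],[34,0,188],[0,0,80]])/1e3
uv=sc([[149,140],[251,240],[202,136],[160,285]]); ud=sd([[610,222],[594,130],[546,272]])
def T(p,P): return Rotation.from_euler("zy",[p[3],p[4]],degrees=True).apply(P)+p[:3]
f=lambda p:np.concatenate([(proj(c,T(p,L))-uv).ravel(),(proj(d,T(p,L[[1,2,3]]))-ud).ravel(),[(p[4])/1.5]])
r=least_squares(f,[.586,-.045,.126,5,0],x_scale=[.01,.01,.01,2,2]); print(r.x,np.round(r.fun,1)); print("bar mid",T(r.x,[.034,0,.15]))
rk=[.686,-.0424,5.1]
R=np.array([[x,y,z] for y in (42,-42) for x,z in ((0,224),(7,258),(-7,241),(16,258))]+[[16,100,276],[16,-100,276],[16,-100,12]])/1e3
print(np.round((proj(c,place(rk,R))-[230,87]+.4)*4)); print(np.round((proj(d,place(rk,R))-[239,102]+.4)*4+[400,0]))
E
```

```text
[ 0.59300404 -0.04411227  0.12863578  3.6796226  -1.55895591] [ 0.3 -1.2  0.8  0.4  0.2 -0.1 -2.3  1.5  0.  -0.6  0.3 -0.2  0.8  0.5
 -1. ]
bar mid [ 0.62284056 -0.04193023  0.27950334]
[[243. 190.]
 [256. 146.]
 [237. 174.]
 [268. 141.]
 [322. 265.]
 [338. 219.]
 [316. 248.]
 [349. 214.]
 [218.  72.]
 [416. 247.]
 [352. 523.]]
[[671. 220.]
 [683. 177.]
 [663. 200.]
 [695. 176.]
 [699. 278.]
 [712. 233.]
 [690. 257.]
 [725. 232.]
 [678. 118.]
 [750. 251.]
 [726. 571.]]
```

>>> apply_moves --rows '[[[0.005, 0, 0, 0, 0], [0.015, 0, 0, 0, 0], [0.025, 0, 0, 0, 0], [0.035, 0, 0, 0, 0], [0.044, 0, 0, 0, 0], [0.05, 0, 0, 0, 0], [0.053, 0, 0, 0, 0], [0.053, 0, 0, 0, 0]]]'

```text
clock: 16.4
tool_pos: [0.59, -0.0514, 0.1787]
orientation: [180.0, -0.0, -174.9]
force: [0.1, 0.7, -1.5]
width: 0.0082
gripper_force: 117.2
```

>>> apply_moves --rows '[[[0.002, 0, 0, 0, 0], [0.004, 0, 0, 0, 0], [0.004, 0, 0, 0, 0], [0.004, 0, 0, 0, 0]]]'

```text
clock: 16.9
tool_pos: [0.5938, -0.0515, 0.1788]
orientation: [180.0, -0.0, -174.9]
force: [-0.1, -0.4, -1.7]
width: 0.0086
gripper_force: 117.2
```

>>> apply_moves --rows '[[[0.001, 0, 0, 0, 0], [0.002, 0, 0, 0, 0], [0.002, 0, 0, 0, 0], [0.002, 0, 0, 0, 0]]]'

```text
clock: 17.4
tool_pos: [0.5959, -0.0515, 0.1788]
orientation: [180.0, -0.0, -174.9]
force: [-0.8, -0.3, -2.0]
width: 0.0082
gripper_force: 117.2
```

>>> apply_moves --rows '[[[0.001, 0, 0, 0, 0], [0.002, 0, 0, 0, 0], [0.002, 0, 0, 0, 0], [0.002, 0, 0, 0, 0]]]'

```text
clock: 17.9
tool_pos: [0.5979, -0.0515, 0.1788]
orientation: [-180.0, -0.0, -174.9]
force: [0.0, -0.5, -2.4]
width: 0.0081
gripper_force: 117.2
```

>>> apply_moves --rows '[[[0.001, 0, 0, 0, 0], [0.002, 0, 0, 0, 0], [0.002, 0, 0, 0, 0], [0.002, 0, 0, 0, 0]]]'

```text
clock: 18.4
tool_pos: [0.5999, -0.0515, 0.1788]
orientation: [-180.0, -0.0, -174.9]
force: [-0.7, 0.0, -2.2]
width: 0.0083
gripper_force: 117.2
```

```bash
python3 - <<'E'
from rig import arm, vision
import pickle
from h import *
for n in ("wrist","scene","side"):
    c=vision.capture(n); pickle.dump(c,open(f"pics/{n}7.pkl","wb"))
s=arm.observe(); print(s["tool_pos"],s["orientation"],s["force"],s["ft_torque"],s["width"])
c,d=load("scene7"),load("side7")
f=lambda k,o:cv2.resize(k["image"][o[1]:o[1]+90,o[0]:o[0]+60],(400,600),interpolation=cv2.INTER_CUBIC)
cv2.imwrite("pics/hang7.png",np.hstack([f(c,(268,100)),f(d,(280,120))]))
E
```

```text
[ 0.5998796  -0.05148399  0.17876752] [ 1.79999107e+02 -5.80907008e-03 -1.74861812e+02] [-0.32461709 -0.17079621 -1.97858933] [0.00629895 0.17887915 0.04528584] 0.008408667397636446
```

View pics/hang7.png

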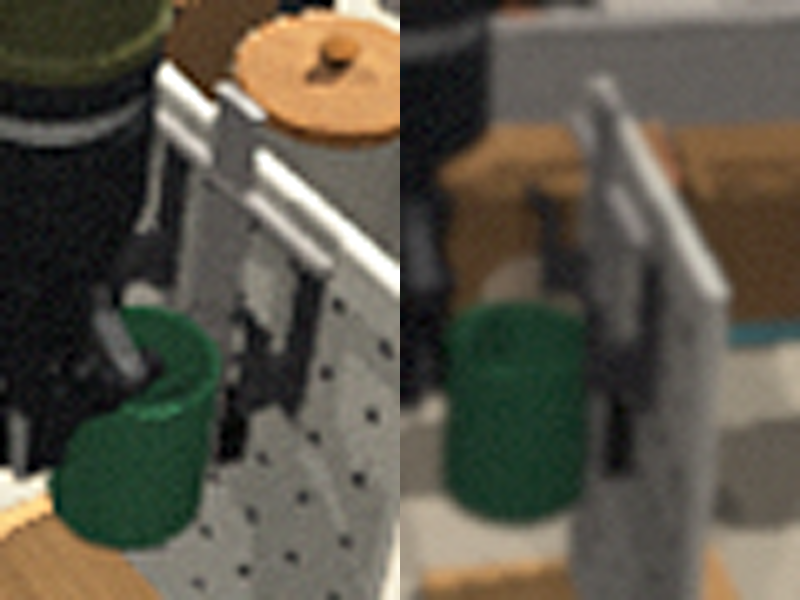

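Bar right end (328,262) lies just above the right bracket's back wall/slot; bumper is near the panel. Creeping to touch.

>>> apply_moves --rows '[[[0.001, 0, 0, 0, 0], [0.002, 0, 0, 0, 0], [0.002, 0, 0, 0, 0]]]'

```text
clock: 18.92
tool_pos: [0.6, -0.0515, 0.1787]
orientation: [180.0, -0.2, -174.9]
force: [-5.8, -0.1, 1.4]
width: 0.0083
gripper_force: 117.7
```

>>> apply_moves --rows '[[[0.001, 0, 0, 0, 0], [0.002, 0, 0, 0, 0], [0.002, 0, 0, 0, 0]]]'

```text
clock: 19.3
tool_pos: [0.6, -0.0516, 0.1785]
orientation: [180.0, -0.4, -174.9]
force: [-10.3, -0.9, 3.5]
width: 0.0086
gripper_force: 118.1
```

Contact at TCP x = 0.600, as predicted. Backing off 1.5 mm and descending.

>>> apply_moves --rows '[[[-0.0055, 0, 0, 0, 0], [-0.0055, 0, 0, 0, 0], [-0.0055, 0, -0.005, 0, 0], [-0.0055, 0, -0.012, 0, 0], [-0.0055, 0, -0.018, 0, 0], [-0.0055, 0, -0.024, 0, 0], [-0.0055, 0, -0.028, 0, 0], [-0.0055, 0, -0.028, 0, 0]]]'

```text
clock: 20.3
tool_pos: [0.5981, -0.0514, 0.1503]
orientation: [180.0, -0.1, -174.9]
force: [-0.8, 0.1, -2.6]
width: 0.0082
gripper_force: 117.2
```

>>> apply_moves --rows '[[[0, 0, -0.003, 0, 0], [0, 0, -0.006, 0, 0], [0, 0, -0.009, 0, 0], [0, 0, -0.012, 0, 0], [0, 0, -0.012, 0, 0]]]'

```text
clock: 20.92
tool_pos: [0.5982, -0.0514, 0.1385]
orientation: [180.0, -0.0, -174.9]
force: [0.7, -0.5, -1.5]
width: 0.0084
gripper_force: 117.2
```

Clear so far; expected bottom near TCP z 0.1256.

>>> apply_moves --rows '[[[0, 0, -0.003, 0, 0], [0, 0, -0.006, 0, 0], [0, 0, -0.009, 0, 0], [0, 0, -0.009, 0, 0]]]'

```text
clock: 21.42
tool_pos: [0.5981, -0.0514, 0.1294]
orientation: [180.0, -0.0, -174.9]
force: [0.4, 0.0, -2.3]
width: 0.0083
gripper_force: 117.2
```

>>> apply_moves --rows '[[[0, 0, -0.001, 0, 0], [0, 0, -0.002, 0, 0], [0, 0, -0.003, 0, 0], [0, 0, -0.003, 0, 0]]]'

```text
clock: 21.92
tool_pos: [0.5984, -0.0514, 0.1267]
orientation: [180.0, -0.0, -174.9]
force: [-0.6, 1.1, -2.0]
width: 0.0082
gripper_force: 117.2
```

>>> apply_moves --rows '[[[0, 0, -0.001, 0, 0], [0, 0, -0.002, 0, 0], [0, 0, -0.002, 0, 0]]]'

```text
clock: 22.3
tool_pos: [0.599, -0.0515, 0.1253]
orientation: [-180.0, 0.1, -174.9]
force: [-0.4, 0.1, 1.1]
width: 0.0085
gripper_force: 117.8
```

>>> apply_moves --rows '[[[0, 0, -0.001, 0, 0], [0, 0, -0.002, 0, 0], [0, 0, -0.002, 0, 0]]]'

```text
clock: 22.68
tool_pos: [0.5994, -0.0515, 0.1247]
orientation: [-180.0, 0.2, -174.9]
force: [-2.7, 0.3, 9.7]
width: 0.0087
gripper_force: 119.2
```

>>> apply_moves --rows '[[[0.001, 0, 0.001, 0, 0], [0.001, 0, 0.001, 0, 0], [0.001, 0, 0.001, 0, 0], [0.001, 0, 0.001, 0, 0]]]'

```text
clock: 23.18
tool_pos: [0.5994, -0.0515, 0.1248]
orientation: [-180.0, 0.0, -174.9]
force: [-3.3, 0.4, 7.0]
width: 0.0085
gripper_force: 118.6
```

```bash
python3 - <<'E'
from rig import arm, vision
import pickle
from h import *
for n in ("scene","side"):
    c=vision.capture(n); pickle.dump(c,open(f"pics/{n}8.pkl","wb"))
s=arm.observe(); print(s["tool_pos"],s["orientation"],s["force"],s["ft_torque"])
# motion of tab/bar between pose 7 and 8 by patch matching vs prediction (pot rigid with tool)
t7=np.array([.5999,-.0515,.1788]); 
for n in ("scene","side"):
    a,b=load(n+"7"),load(n+"8")
    P=place([.5998-.0845+.0845+.0845-.034,-.0475,5.1],[[.034,0,.19]])[0]; P[2]=.277+.03
    u=proj(a,P)[0]; v=proj(b,P+s["tool_pos"]-t7)[0]
    x,y=np.round(u).astype(int); T=a["image"][y-9:y+8,x-8:x+9]
    X,Y=np.round(v).astype(int); W=b["image"][Y-17:Y+16,X-16:X+17]
    m=cv2.matchTemplate(W,T,cv2.TM_CCOEFF_NORMED); l=cv2.minMaxLoc(m); print(n,u,v-u,"seen",np.array(l[3])-8+[X-x,Y-y],round(l[1],2))
E
```

```text
[ 0.59937478 -0.05155197  0.1247804 ] [-1.79982035e+02  3.76962535e-02 -1.74858025e+02] [-3.40690547  0.09878398  6.75466031] [ 0.0961552  -0.05814011  0.06219895]
scene [303.32338344 117.5597573 ] [-2.55073538 17.67321761] seen [-3 17] 0.29
side [310.61512053 137.00734545] [-1.06316806 17.85762764] seen [ 7 14] 0.59
```

>>> apply_moves --rows '[[[0, 0, 0.0005, 0, 0], [0, 0, 0.001, 0, 0], [0, 0, 0.001, 0, 0], [0, 0, 0.001, 0, 0]]]'

```text
clock: 23.78
tool_pos: [0.5994, -0.0515, 0.1248]
orientation: [-180.0, -0.0, -174.9]
force: [-2.1, -0.1, 3.8]
width: 0.0086
gripper_force: 118.4
```

>>> apply_moves --rows '[[[0, 0, 0, 0, 0], [0, 0, 0, 0, 0], [0, 0, 0, 0, 0]]]' --newtons 40

```text
clock: 24.15
tool_pos: [0.5994, -0.0515, 0.1248]
orientation: [-180.0, -0.0, -174.9]
force: [-3.3, -1.1, 5.0]
width: 0.0085
gripper_force: 118.4
```

>>> apply_moves --rows '[[[0, 0, 0, 0, 0], [0, 0, 0, 0, 0]]]' --newtons 20

```text
clock: 24.4
tool_pos: [0.5994, -0.0515, 0.1248]
orientation: [-180.0, -0.0, -174.9]
force: [-4.1, 0.2, 4.9]
width: 0.0086
gripper_force: 118.4
```

>>> apply_moves --rows '[[[0, 0, 0, 0, 0.009], [0, 0, 0, 0, 0.01], [0, 0, 0, 0, 0.011], [0, 0, 0, 0, 0.012], [0, 0, 0, 0, 0.014], [0, 0, 0, 0, 0.02], [0, 0, 0, 0, 0.03], [0, 0, 0, 0, 0.04]]]'

```text
clock: 25.4
tool_pos: [0.5994, -0.0515, 0.1248]
orientation: [180.0, 0.0, -174.9]
force: [-0.2, -0.2, 0.1]
width: 0.0399
gripper_force: 0.0
```

>>> apply_moves --rows '[[[0, 0, 0, 0, 0.045], [0, 0, 0, 0, 0.045], [0, 0, 0.02, 0, 0.045], [-0.01, 0, 0.05, 0, 0.045], [-0.03, 0, 0.09, 0, 0.045], [-0.06, 0, 0.1, 0, 0.045], [-0.09, 0.02, 0.1, 0, 0.045], [-0.09, 0.02, 0.1, 0, 0.045]]]'

```text
clock: 26.4
tool_pos: [0.5068, -0.0304, 0.2251]
orientation: [180.0, -0.1, -174.8]
force: [0.5, -0.5, 0.7]
width: 0.0451
gripper_force: 0.0
```

```bash
python3 - <<'E'
from rig import arm, vision
import pickle
from h import *
for n in ("scene","side","wrist"):
    c=vision.capture(n); pickle.dump(c,open(f"pics/{n}9.pkl","wb"))
s=arm.observe(); print(s["tool_pos"],s["force"])
# green cup centroid: predicted hanging vs seen
for n in ("scene","side","wrist"):
    c=load(n+"9"); h=cv2.cvtColor(c["image"],cv2.COLOR_BGR2HSV)
    m=cv2.inRange(h,(60,100,25),(90,255,200)); 
    u=proj(c,place([.652,-.0454,5.1],[[0,0,.074+.04],[.032,0,.074],[-.032,0,.154]])); 
    k,l,st,ce=cv2.connectedComponentsWithStats(m); i=1+np.argsort(-st[1:,4])[:2]
    print(n,np.round(u,1).tolist(),st[i].tolist(),np.round(ce[i],1).tolist())
E
```

```text
[ 0.51027037 -0.03170148  0.22507478] [ 0.28836108 -0.48918649  0.74244962]
scene [[285.9, 177.8], [294.0, 183.2], [277.1, 172.0]] [[274, 160, 25, 35, 643], [146, 95, 27, 15, 210]] [[286.1, 177.2], [159.4, 101.9]]
side [[296.8, 197.4], [307.0, 207.5], [286.2, 186.9]] [[286, 182, 21, 31, 535], [226, 131, 13, 7, 67]] [[296.5, 196.5], [231.8, 134.3]]
wrist [[228.3, 324.7], [232.1, 323.0], [223.0, 327.0]] [[196, 276, 65, 79, 3021]] [[233.1, 319.2]]
```

The cup centre matches the predicted hanging position within 1 px in both fixed cameras, and the arm is clear.

```bash
python3 -c "
from rig import arm; print(arm.finish_job())"
```

```text
the job is handed in; nothing more can be done
None
```

I stood the pot on the mat, hung it by its lug with the crossbar in both brackets, released it and handed the job in at about 26.6 s. The cup sits within 1 pixel of its predicted hanging position in both fixed cameras, but I had no pictures left to view the crossbar in the slots directly, and no verdict came back.

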